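Set the tenon jig with its knurled wheel

TASK

Set the tenon-cutting jig for the next cut: with a fingertip on top of its knurled brass wheel, roll the wheel, stroke by stroke, until the gap between the jaws has closed so far that the red pointer of the sliding jaw is in line with the green gauge mark, then take your hand away. Use light pressure, do not push the jaw itself or pinch the wheel, and leave the oak rail lying in the jig and everything else on the bench where it is.

Things in the scene. Friction and masses are not known exactly. Their poses are not given: they have to be found in the camera images.
- jig: Beech tenon jig fixed to the bench, bed 160 (x) x 300 (y) x 20 mm, yawed up to 0.3 rad. Origin: centre of its underside, on the bench. Its +y runs from the wheel end to the fixed jaw (dark wood, top 55 mm over the bench, face at y = +110 mm); its +x points away from the robot, to the side with the white scale. Two dark steel cheeks hold the wheel: 52 mm long in x, tops 70 mm over the bench
- wheel: Knurled brass wheel, 63 mm diameter, 24 mm wide, upright, axle along jig y, at jig x = 0, y = -95 mm; origin at its centre (turns with it), 58 mm over the bench at rest. Sprung: pressed from above it sinks up to 5 mm, about 3 N at first contact, 10 N fully down. About 1 N along the rim turns it; it stays where left. The jaw moves 6 mm per radian, 0.19 mm per mm of rim travel
- wheel_top (a point): Fixed point: the top of the wheel at rest, at mid-width, 89 mm over the bench. A fingertip drags here along jig x; nothing on the jig stands higher. Rolling the wheel's top away from the robot (jig +x) drives the sliding jaw along jig +y and closes the gap; rolling it back opens it
- jaw: Sliding jaw, dark wood with a steel face, 80 (x) x 25 (y) mm, top 55 to 64 mm over the bench, sliding along jig y between the wheel and the fixed jaw, at most 36 mm from its open stop. Origin under its centre, 26 mm over the bench at rest. It hangs on the wheel's sprung frame and dips with the wheel
- pointer (a point): Tip of the red pointer, 3 mm wide, fixed to the sliding jaw and reaching out over the white scale at jig x = +51 mm, 31 mm over the bench
- mark: Green gauge mark fixed on the white scale, a bar 22 (jig x) x 6 (jig y) x 4 mm just beyond the pointer tip; origin at the centre of its underside, axes parallel to the jig's. The pointer is in line when its tip has the same jig y as the mark's origin. At the start the pointer stands 10 to 30 mm short of it (on the wheel's side)
- rail: Loose oak rail 120 x 28 x 30 mm with a 35 mm tenon at its +x end, lying along jig x on the bed next to the fixed jaw; origin at the centre of its underside, about 20 mm over the bench. Stays there
- chisel_wide: Loose chisel, 260 mm long, 30 mm high, 25 mm blade, lying on the bench; origin under the ferrule, blade along its +x. Leave alone
- chisel_narrow: Loose chisel like the other, 10 mm blade. Leave alone
- mallet: Loose beech mallet, head 70 x 130 x 76 mm centred 100 mm from the origin along its +x, handle to -x, 300 mm long in all. Leave alone
- glue: Loose yellow glue bottle with red cap, 64 mm diameter, 170 mm high, standing; origin under its centre. Leave alone
- gauge: Loose marking gauge lying on the bench close in front of the jig, beam 170 mm along its y, 62 mm high; origin under the middle of the beam. Leave alone
- square: Loose try square lying on the bench, 110 mm wooden stock along its y, 150 mm steel blade along +x; origin under the stock. Leave alone
- pencil_box: Loose blue box 90 x 55 x 35 mm with a yellow pencil on top; origin under its centre. Leave alone

How it is judged:
At the end, for the whole second after the job is handed in: The pointer tip is within 3 mm of the mark's centre line (it points at the 6 mm wide green bar), the jaw is at rest, and every loose thing is within 20 mm of where it started (y of pointer in the frame of mark between -0.003 and 0.003 m and linear speed of jaw below 0.003 m/s and distance of each of rail, chisel_wide, chisel_narrow, mallet, glue, gauge, square, pencil_box from where it was at the start of the episode below 0.02 m); the robot touches nothing.
It fails at once if the sliding jaw is pushed directly instead of by the wheel (contact force between any of the fingers, the arm and jaw above 2 N).
It fails at once if the wheel is pinched or leaned on hard (over 30 N) (contact force between the fingers and wheel above 30 N).
It fails at once if the oak rail is lifted off the jig's bed (height (world z) of rail above 0.03 m).
It fails at once if another loose thing is lifted (height (world z) of any of chisel_wide, chisel_narrow, mallet, glue, gauge, square, pencil_box above 0.015 m).
It fails at once if a bystander is moved more than 20 mm (distance of any of rail, chisel_wide, chisel_narrow, mallet, glue, gauge, square, pencil_box from where it was at the start of the episode above 0.02 m).
It also fails if it takes over 48 s, if anything falls off the work surface, if the arm or the gripper's body presses on something with over 40 N, if the wrist force passes 120 N, or if a joint passes its speed limit or range.

ROBOT

A 6-joint arm with a two-finger parallel gripper is mounted at the origin on the work surface. World frame = base frame: x ahead of the robot, y to its left, z up, the work surface at z = 0. Lengths are in m, angles in rad, forces in N, time in s.
With the tool pointing down it reaches from about 0.25 to 0.85 m from the base axis. Payload 12.5 kg.
Tool frame: the origin (TCP) lies between the finger pads; the fingertips stand bot.nose_length ahead of it and the grasp point (between the pads) lies 3 mm ahead of it (bot.nose_length is the distance from the TCP to the fingertips, in m); z points along the fingers, y is the direction in which the jaws open and shut (so a half turn about z gives the same grasp; the last joint's range is limited). The gripper opens to 93 mm and grips with 3 to 60 N. Pads are 15 mm wide; open, the fingers measure 128 mm over their backs; the gripper's body (75 mm by 188 mm) begins 65 mm behind the grasp point.
Start: joints at [-1.218, 0.351, 1.652, -0, 1.139, -0.085], TCP at [0.233, -0.498, 0.241] pointing down, gripper open.
Joint ranges: [-2.75, 2.75], [-0.79, 2.1], [0.01, 2.65], [-1.57, 4.71], [0.07, 3.14], [-2.87, 2.87]. Speed limits (rad/s): [2.22, 2.22, 2.79, 3.14, 3.14, 3.14].

INTERFACE

Orientations are given as a rotation vector (axis times angle).
In Python, from cell import bot gives the robot as it stands.
- The arm moves only by the shell command python3 -m inch 'ROWS' [OPENING] [FORCE]. ROWS is JSON, a list of rows, each a list of 2 entries, a list of its own where there are three numbers: the shift along the world's x, y, z in mm, then the turn, a rotation vector about the world's x, y, z in rad. In form: [[[x, y, z], [ax, ay, az]], ...]. A call has 1 to 10 rows; each row is the pose to reach, as a shift and turn from the pose commanded when the call began; what a row does not reach only later rows make up. A row lasts 1/10 s, in which the tool goes at most 50 mm and 8.59 degrees, less where a joint would pass 70% of its speed; a pose out of reach is approached as far as the arm can. A call with a gripper value outside its range is refused whole. OPENING is the gripper's target within -1 to 1 (shut at 1, half-way at 0, fully open at -1), set as the call begins (- or left out, the last holds). The fingers move at their own pace and stop on an object; FORCE is the grip in N (left out, the last holds). Time passes only in rows, so rows that repeat a pose let the fingers close. It gives the time, the measured TCP pose, the force and the opening at its end, in the units of the state.
- bot.get_obs(): the state, without advancing time (a new reading comes with each control period).
- bot.capture(name): name is "side" or "top"; returns a dict with "color" (480x640x3 uint8, blue, green, red), "mtx" (3x3 intrinsics, pixels), "dist" ([k1, k2, p1, p2, k3] as OpenCV has them; the pictures are not rectified), "rvec" (rotation vector, rad) and "tvec" (3), from world to camera coordinates, as OpenCV has them. Camera axes: x right, y down, z forward; pixel columns grow to the right and rows downward; lengths in m; the calibration is good to about 2 mm. A picture is of the moment at which its call begins. There is no depth.
- bot.hand_in(): hands the job in, once; it reports no verdict.
Trained networks look in a picture, given as the dict that the camera call returned (one of the last four; its "shot" number tells which), for a name from the list of things; names that differ only in an ending like _2 or _b are one class to them, and where a whole thing is asked for, a point or a joint stands for the part that bears it (a point fixed in the world has none). Each returns a list of dicts, best first, with "p" (0 to 1); they miss things now and then, are a little off and sometimes report something else, mostly with a low value. They report only what shows in the picture. A call takes as long as a camera call.
- bot.trace(query, picture): "region" (480x640 bool, what is visible of it) and "extent" ([centre column, centre row, width, height] in pixels, round what is visible of it).
The state is a dict: "time": time; "joints": joint angles; "dq": joint speeds; "tau": joint torques, N m; "position": TCP position; "ee_rot": TCP orientation; "ft_force": force on the tool from outside, world axes, zero at the start; "moment": the same for the moment, N m; "finger_gap": finger opening in m.
Only numpy, scipy, OpenCV 4.12 (cv2) and the standard library are available. Lean on these libraries where they do the work, as an engineer would, in place of code of your own. Each camera call takes 0.05 s, during which the arm holds its last target. There are 200 camera calls.

## Working session

There is one attempt and no reset: what is moved stays moved. The work goes in short steps, Python scripts to look and compute and a shell command to move; the robot and the scene stay as the last step left them, time stands still between calls to the robot, and variables do not carry over. Pictures are saved under pics/ and viewed, about 8 in all and at most 12, crops included, and the job is handed in when it is done.

```bash
mkdir -p pics
cat > h.py <<'E'
import numpy as np, cv2
from cell import bot
def ray(c,px):
    R=cv2.Rodrigues(np.array(c["rvec"],float))[0];t=np.array(c["tvec"],float).ravel()
    u=cv2.undistortPoints(np.array(px,float).reshape(-1,1,2),np.array(c["mtx"]),np.array(c["dist"])).reshape(-1,2)
    d=np.c_[u,np.ones(len(u))]@R
    return -R.T@t,d
def atz(c,px,z):
    o,d=ray(c,px); return o+d*((z-o[2])/d[:,2])[:,None]
def proj(c,P):
    return cv2.projectPoints(np.array(P,float).reshape(-1,1,3),np.array(c["rvec"],float),np.array(c["tvec"],float),np.array(c["mtx"]),np.array(c["dist"]))[0].reshape(-1,2)
def cen(r):
    ys,xs=np.nonzero(r); return [xs.mean(),ys.mean()]
E
python3 - <<'E'
from h import *
o=bot.get_obs();print({k:np.round(v,3) for k,v in o.items()},bot.nose_length)
for n in("side","top"):
    c=bot.capture(n);cv2.imwrite(f"pics/{n}0.png",c["color"])
    print(n,"cam",np.round(ray(c,[[320,240]])[0],3))
    for q in("jig","wheel","jaw","pointer","mark","rail","gauge"):
        r=bot.trace(q,c)
        if r: print(q,round(r[0]["p"],2),np.round(r[0]["extent"],1),np.round(cen(r[0]["region"]),1), cv2.minAreaRect(np.argwhere(r[0]["region"])[:,::-1].astype(np.float32)))
E
```

```text
{'time': np.float64(0.0), 'joints': array([-1.218,  0.351,  1.652,  0.   ,  1.139, -0.085]), 'dq': array([-0.002,  0.001, -0.   , -0.001, -0.   , -0.   ]), 'tau': array([-1.0000e-03, -4.9733e+01, -2.8525e+01,  7.0000e-02,  2.6000e-02,
       -0.0000e+00]), 'position': array([ 0.233, -0.498,  0.24 ]), 'ee_rot': array([-3.065, -0.682,  0.   ]), 'ft_force': array([ 0.428,  0.508, -0.157]), 'moment': array([ 0.01 , -0.001,  0.019]), 'finger_gap': np.float64(0.093)} 0.022
side cam [-0.005  0.968  0.823]
jig 0.81 [297.  279.4 103.   95.1] [300.2 278.7] ((299.96148681640625, 280.80767822265625), (62.403778076171875, 102.89688873291016), 33.690067291259766)
wheel 0.86 [314.3 241.2  23.   20.1] [315.8 239.1] ((316.13238525390625, 239.22494506835938), (23.88064956665039, 15.362709999084473), 30.465543746948242)
jaw 0.94 [301.4 262.9  41.9  36. ] [303.5 267.4] ((304.842041015625, 269.1427307128906), (30.7192325592041, 34.998741149902344), 53.61564636230469)
pointer 0.81 [301.4 262.3  38.1  35.6] [303.9 267. ] ((305.0040588378906, 269.27484130859375), (31.436342239379883, 35.80500411987305), 54.
[... 706 characters left out ...]
5996094, 249.0846405029297), (29.520265579223633, 11.535228729248047), 82.87498474121094)
jaw 0.85 [282.1 254.3  40.5  47.6] [275.6 255.6] ((276.69549560546875, 258.0709228515625), (38.94117736816406, 40.64706039428711), 28.07248878479004)
pointer 0.84 [283.  254.6  41.   49.1] [275.3 256.4] ((276.48101806640625, 258.72320556640625), (37.764705657958984, 40.235294342041016), 28.072484970092773)
rail 0.87 [229.2 264.7  22.6  73. ] [231.4 267.9] ((231.13861083984375, 264.3861389160156), (71.44367218017578, 14.925558090209961), 84.2894058227539)
gauge 0.7 [265.4 314.9  77.9  28.6] [269.2 314.5] ((267.1409606933594, 317.33038330078125), (27.589275360107422, 77.69041442871094), 73.41265869140625)
```

Run:
```python
import cv2
a=cv2.imread("pics/top0.png");b=cv2.imread("pics/side0.png")
cv2.imwrite("pics/a1.png",cv2.resize(a[190:340,180:380],None,fx=4,fy=4,interpolation=cv2.INTER_CUBIC))
cv2.imwrite("pics/b1.png",cv2.resize(b[190:340,220:420],None,fx=4,fy=4,interpolation=cv2.INTER_CUBIC))
```

```text
(no output)
```

View pics/a1.png

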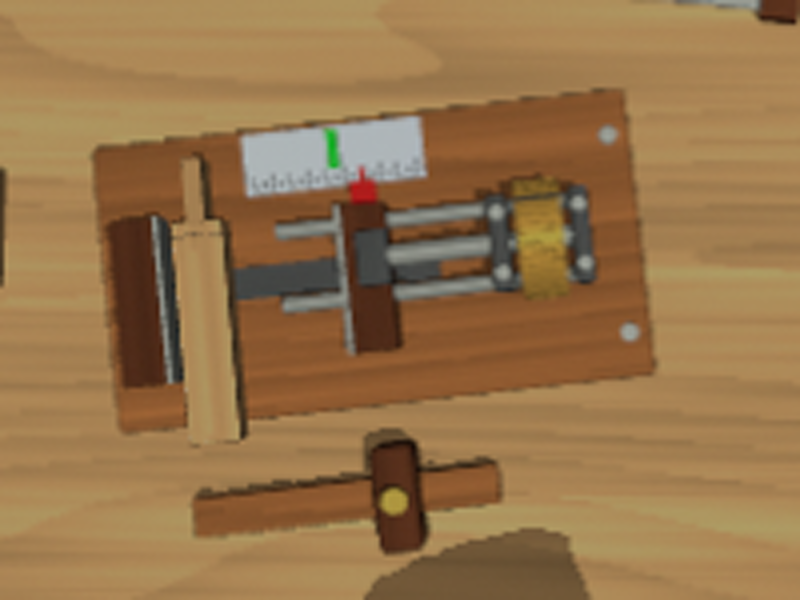

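View pics/b1.png

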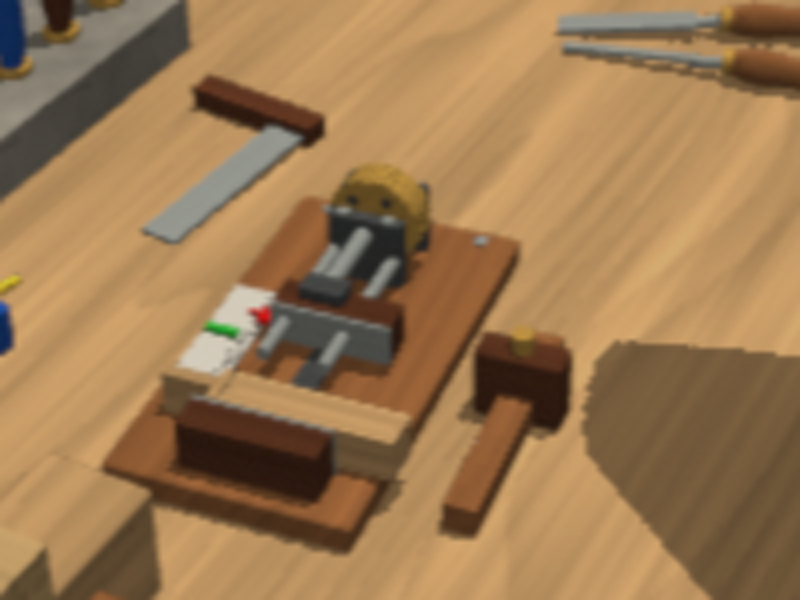

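View pics/top0.png

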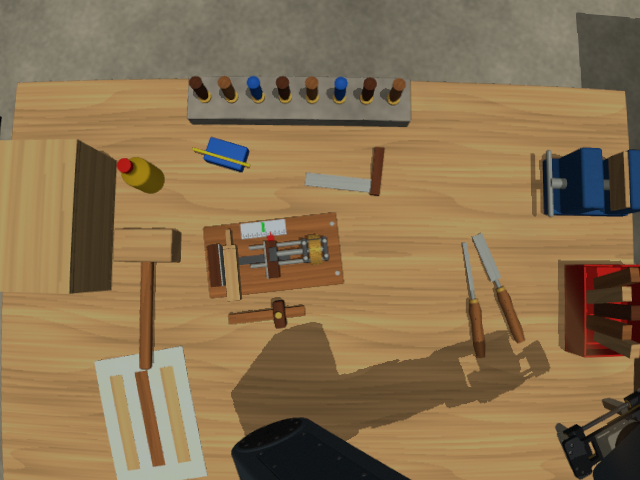

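The top view shows the jig, with the wheel at about crop (540,238), the red pointer tip at (362,168) and the green mark at (333,148). Jig +y runs to the left. There is free space above the wheel.

Run:
```python
from h import *
from scipy.optimize import least_squares
c=bot.capture("top");s=bot.capture("side")
f=lambda p,ox:(np.array(p,float)+.5)/4-.5+np.array([ox,190])
T=f([[93,147],[622,90],[655,373],[122,432]],180)
S=f([[518,240],[348,552],[106,467]],220)   # wheel-end near(-x,-y), (-x,+y), (+x,+y)
L=np.array([[.08,.15,.02],[.08,-.15,.02],[-.08,-.15,.02],[-.08,.15,.02]])
print(np.round(atz(c,T,.02),4)); print(np.round(atz(s,S,.02),4))
def W(q,P): 
    a=q[2];return np.array(P)@np.array([[np.cos(a),np.sin(a),0],[-np.sin(a),np.cos(a),0],[0,0,1]])+[q[0],q[1],0]
def res(q): return np.r_[(proj(c,W(q,L))-T).ravel(),(proj(s,W(q,L[[2,3,0]]))-S).ravel()]
r=least_squares(res,[.49,.07,.1],loss="soft_l1");q=r.x
print("jig",q,np.round(res(q),1))
print("wheel_top",W(q,[[0,-.095,.089]]),proj(c,W(q,[[0,-.095,.089]])),"ex",W([0,0,q[2]],[[1,0,0]]))
np.save("jig.npy",q)
def hsv(c,box):
    h=cv2.cvtColor(c["color"],cv2.COLOR_BGR2HSV)
    m=np.zeros(h.shape[:2],bool);x0,y0,x1,y1=box;m[y0:y1,x0:x1]=1
    R=m&((h[...,0]<6)|(h[...,0]>174))&(h[...,1]>190)&(h[...,2]>120); G=m&(h[...,0]>45)&(h[...,0]<80)&(h[...,1]>130)
    return R,G
Ri=lambda P:(P-[q[0],q[1],0])@W([0,0,q[2]],np.eye(3)).T
for cam,b in((c,(235,210,300,245)),(s,(262,255,300,285))):
    R,G=hsv(cam,b);print(R.sum(),G.sum(),cen(R),cen(G))
    print("ptr",Ri(atz(cam,[cen(R)],.031)),"mark",Ri(atz(cam,[cen(G)],.027)))
o=bot.get_obs();print(o["position"],cv2.Rodrigues(o["ee_rot"])[0].round(3))
```

```text
[[ 0.5965  0.2611  0.02  ]
 [ 0.6318 -0.0341  0.02  ]
 [ 0.4749 -0.0538  0.02  ]
 [ 0.4384  0.2408  0.02  ]]
[[ 0.4742 -0.0537  0.02  ]
 [ 0.4283  0.2574  0.02  ]
 [ 0.5883  0.2622  0.02  ]]
jig [0.53466873 0.10405569 0.1252876 ] [-0.8  0.5  0.3 -0.4  0.4  0.4 -0.9  0.8  0.2 -0.2 -0.  -5.2 -2.6 -0.8]
wheel_top [[0.54653994 0.00980032 0.089     ]] [[314.61454752 248.77781268]] ex [[0.99216177 0.12496009 0.        ]]
29 19 [np.float64(270.2068965517241), np.float64(237.6551724137931)] [np.float64(262.57894736842104), np.float64(227.1578947368421)]
ptr [[ 0.03796674 -0.00032677  0.031     ]] mark [[0.06331937 0.01437076 0.027     ]]
7 12 [np.float64(285.2857142857143), np.float64(268.85714285714283)] [np.float64(275.25), np.float64(272.0)]
ptr [[0.03997408 0.00027299 0.031     ]] mark [[0.06074824 0.01620345 0.027     ]]
[ 0.23319082 -0.49810465  0.24064492] [[ 0.906  0.424 -0.   ]
 [ 0.424 -0.906 -0.   ]
 [-0.     0.    -1.   ]]
```

```bash
python3 -m inch '[[[24,40,0],[0,0,0.1]],[[48,81,0],[0,0,0.2]],[[72,121,0],[0,0,0.3]],[[96,162,0],[0,0,0.4]],[[120,202,0],[0,0,0.5]],[[144,243,0],[0,0,0.6]],[[168,283,0],[0,0,0.7]],[[192,324,0],[0,0,0.8]],[[216,364,0],[0,0,0.9]],[[240,405,0],[0,0,1.0]]]' 1 10
python3 -m inch '[[[20,34,0],[0,0,0.09]],[[40,68,0],[0,0,0.18]],[[60,101,0],[0,0,0.258]],[[60,101,-40],[0,0,0.258]],[[60,101,-80],[0,0,0.258]],[[60,101,-110],[0,0,0.258]],[[60,101,-110],[0,0,0.258]],[[60,101,-110],[0,0,0.258]]]'
python3 - <<'E'
from h import *
o=bot.get_obs();print(o["position"],cv2.Rodrigues(o["ee_rot"])[0].round(3),o["ft_force"],o["finger_gap"])
c=bot.capture("side");cv2.imwrite("pics/b2.png",cv2.resize(c["color"][170:320,220:420],None,fx=4,fy=4,interpolation=cv2.INTER_CUBIC))
E
```

```text
time: 1.9
position: [0.474, -0.0913, 0.2409]
ee_rot: [2.359, 2.073, 0.0]
ft_force: [0.3, -1.0, 0.4]
finger_gap: 0.0176
time: 2.7
position: [0.5336, 0.0079, 0.1314]
ee_rot: [2.078, 2.356, 0.0]
ft_force: [0.4, 0.5, -0.2]
finger_gap: 0.0006
[0.5335598  0.00785007 0.13139041] [[-0.125  0.992  0.   ]
 [ 0.992  0.125  0.   ]
 [-0.     0.    -1.   ]] [ 0.4473824   0.45131352 -0.1660467 ] 0.0005560995827213036
```

View pics/b2.png

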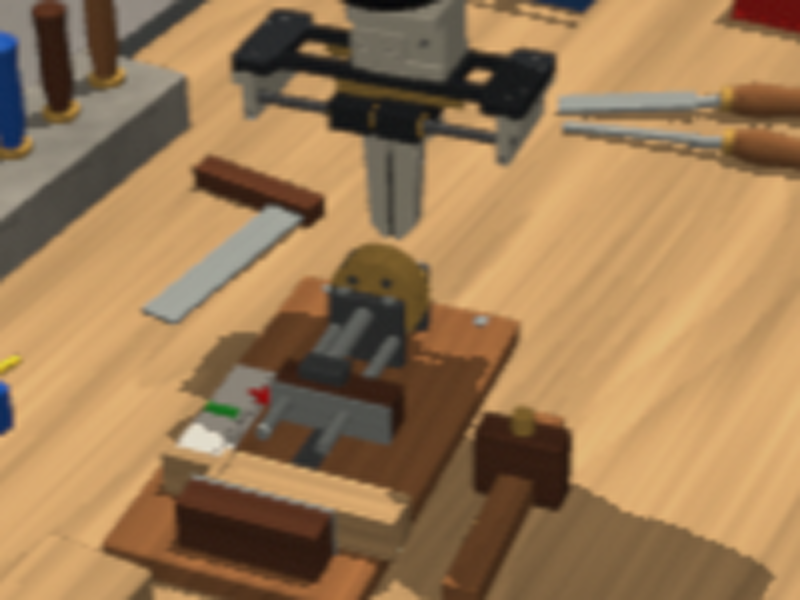

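Closed fingertips (tip about crop (395,235)) stand above the wheel, slightly to its robot side, as planned. I'll lower them gently.

```bash
python3 -m inch '[[[0,0,-10],[0,0,0]],[[0,0,-17],[0,0,0]],[[0,0,-20],[0,0,0]],[[0,0,-21],[0,0,0]],[[0,0,-22],[0,0,0]],[[0,0,-22],[0,0,0]]]'
python3 -c "
from h import *
o=bot.get_obs();print(o['position'],o['ft_force'])"
```

```text
time: 3.35
position: [0.5332, 0.0079, 0.1088]
ee_rot: [-2.078, -2.356, 0.0]
ft_force: [-2.4, -0.1, 3.6]
finger_gap: 0.0006
[0.53316354 0.00789208 0.10884535] [-2.37108736 -0.12149026  3.61257083]
```

```bash
python3 -m inch '[[[3,0.4,-1],[0,0,0]],[[6,0.8,-1],[0,0,0]],[[9,1.1,-1],[0,0,0]],[[12,1.5,-1],[0,0,0]],[[15,1.9,-1],[0,0,0]],[[18,2.3,-1],[0,0,0]],[[21,2.6,-1],[0,0,0]],[[24,3,-1],[0,0,0]],[[26,3.3,-1],[0,0,0]],[[26,3.3,-1],[0,0,0]]]'
cat > m.py <<'E'
from h import *
q=np.load("jig.npy");a=q[2];M=np.array([[np.cos(a),np.sin(a),0],[-np.sin(a),np.cos(a),0],[0,0,1]])
for n,b in(("top",(235,210,300,245)),("side",(262,255,300,300))):
    cam=bot.capture(n);h=cv2.cvtColor(cam["color"],cv2.COLOR_BGR2HSV)
    m=np.zeros(h.shape[:2],bool);m[b[1]:b[3],b[0]:b[2]]=1
    R=m&((h[...,0]<6)|(h[...,0]>174))&(h[...,1]>190)&(h[...,2]>90);G=m&(h[...,0]>45)&(h[...,0]<80)&(h[...,1]>130)
    for k,X,z in(("ptr",R,.031),("mark",G,.027)):
        if X.sum(): print(n,k,X.sum(),np.round(1e3*M@(atz(cam,[cen(X)],z)[0]-[q[0],q[1],0]),1))
o=bot.get_obs();print(o['time'],o['position'],o['ft_force'])
E
python3 m.py
```

```text
time: 4.35
position: [0.5603, 0.0113, 0.1083]
ee_rot: [2.077, 2.354, 0.003]
ft_force: [2.3, 0.5, 5.1]
finger_gap: 0.0007
top mark 17 [64.2 14.1 27. ]
side ptr 7 [39.3  6.9 31. ]
side mark 14 [61.2 16.7 27. ]
4.45 [0.56024134 0.01121682 0.10822909] [2.98524536 1.02303944 5.38421696]
```

```bash
python3 -m inch '[[[0,0,6],[0,0,0]],[[0,0,12],[0,0,0]],[[-13,-1.6,12],[0,0,0]],[[-26,-3.3,12],[0,0,0]],[[-26,-3.3,12],[0,0,0]],[[-26,-3.3,6],[0,0,0]],[[-26,-3.3,2],[0,0,0]],[[-26,-3.3,1],[0,0,0]],[[-26,-3.3,0],[0,0,0]],[[-26,-3.3,0],[0,0,0]]]'
python3 m.py
python3 -m inch '[[[3,0.4,0],[0,0,0]],[[6,0.8,0],[0,0,0]],[[9,1.1,0],[0,0,0]],[[12,1.5,0],[0,0,0]],[[15,1.9,0],[0,0,0]],[[18,2.3,0],[0,0,0]],[[21,2.6,0],[0,0,0]],[[24,3,0],[0,0,0]],[[26,3.3,0],[0,0,0]],[[26,3.3,0],[0,0,0]]]'
python3 -m inch '[[[0,0,6],[0,0,0]],[[0,0,20],[0,0,0]],[[-26,-3.3,20],[0,0,0]],[[-26,-3.3,20],[0,0,0]]]'
python3 m.py
```

```text
time: 5.45
position: [0.5336, 0.0079, 0.1077]
ee_rot: [2.078, 2.356, 0.0]
ft_force: [-1.4, 0.4, 5.9]
finger_gap: 0.0005
top ptr 25 [38.   6.8 31. ]
top mark 17 [64.2 14.1 27. ]
side ptr 7 [39.3  6.9 31. ]
side mark 14 [61.2 16.7 27. ]
5.55 [0.53355307 0.00787509 0.10786451] [-1.12937586 -0.2010841   6.58550967]
time: 6.55
position: [0.5603, 0.0112, 0.1081]
ee_rot: [2.077, 2.355, 0.002]
ft_force: [1.6, 0.9, 5.1]
finger_gap: 0.0006
time: 6.95
position: [0.5313, 0.0078, 0.1284]
ee_rot: [-2.078, -2.355, 0.001]
ft_force: [0.7, 0.1, 0.7]
finger_gap: 0.0008
top ptr 28 [37.7 11.1 31. ]
top mark 17 [64.2 14.1 27. ]
side ptr 6 [40.5  9.9 31. ]
side mark 13 [61.3 16.4 27. ]
7.05 [0.53343177 0.00786887 0.12839578] [ 0.40286771 -0.33715933 -0.03275226]
```

Run:
```python
from h import *
out=[]
q=np.load("jig.npy");a=q[2];ex=np.array([np.cos(a),np.sin(a),0]);ey=np.array([-np.sin(a),np.cos(a),0]);O=np.array([q[0],q[1],0])
for n,(x0,y0) in(("top",(240,212)),("side",(255,250))):
    c=bot.capture(n);im=cv2.resize(c["color"][y0:y0+40,x0:x0+40],None,fx=14,fy=14,interpolation=cv2.INTER_CUBIC)
    # lines along jig x at y=5,10,15,20 mm, z=.029
    for y in(10,15,20):
        p=proj(c,[O+ex*x+ey*y/1e3+[0,0,.029] for x in(.03,.08)]);p=((p-[x0,y0]+.5)*14).astype(int)
        cv2.line(im,tuple(map(int,p[0])),tuple(map(int,p[1])),(255,0,0) if y!=15 else (255,0,255),1)
    out.append(im)
cv2.imwrite("pics/z1.png",cv2.resize(np.hstack(out),(800,400)))
```

```text
(no output)
```

View pics/z1.png

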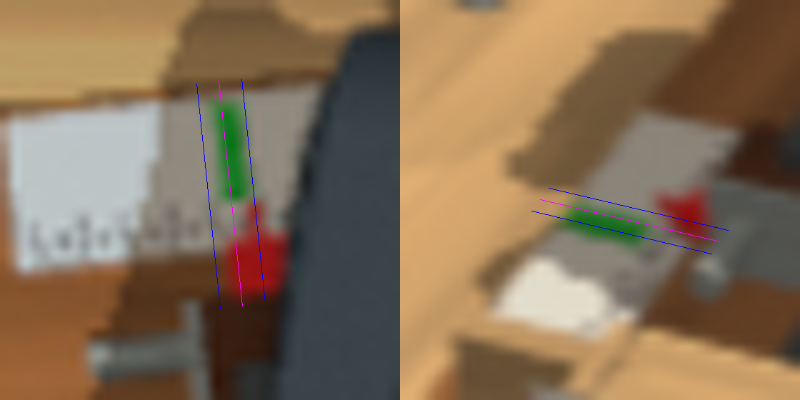

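From the top, the tip is at about 9.7 mm and the mark at about 13.8 mm in jig y, so roughly 4 to 5 mm remain. The side-view mark height I assumed was probably too high. I'll make one stroke of 22 mm, then clear the hand and measure.

```bash
python3 -m inch '[[[2,0.2,-8],[0,0,0]],[[2,0.2,-14],[0,0,0]],[[2,0.2,-18],[0,0,0]],[[2,0.2,-19],[0,0,0]],[[2,0.2,-20],[0,0,0]],[[2,0.2,-20],[0,0,0]]]'
python3 -m inch '[[[3,0.4,0],[0,0,0]],[[6,0.8,0],[0,0,0]],[[9,1.1,0],[0,0,0]],[[12,1.5,0],[0,0,0]],[[15,1.9,0],[0,0,0]],[[18,2.3,0],[0,0,0]],[[21,2.6,0],[0,0,0]],[[22,2.8,0],[0,0,0]],[[22,2.8,0],[0,0,0]]]'
python3 -m inch '[[[0,0,6],[0,0,0]],[[0,0,40],[0,0,0]],[[0,-40,60],[0,0,0]],[[0,-80,60],[0,0,0]],[[0,-120,60],[0,0,0]],[[0,-160,60],[0,0,0]],[[0,-160,60],[0,0,0]]]'
python3 m.py
python3 - <<'E'
from h import *
out=[]
q=np.load("jig.npy");a=q[2];ex=np.array([np.cos(a),np.sin(a),0]);ey=np.array([-np.sin(a),np.cos(a),0]);O=np.array([q[0],q[1],0])
for n,(x0,y0) in(("top",(240,212)),("side",(255,250))):
    c=bot.capture(n);im=cv2.resize(c["color"][y0:y0+40,x0:x0+40],None,fx=10,fy=10,interpolation=cv2.INTER_CUBIC)
    for y,z in((14,.026),(14,.031)):
        p=proj(c,[O+ex*x+ey*y/1e3+[0,0,z] for x in(.03,.08)]);p=((p-[x0,y0]+.5)*10).astype(int)
        cv2.line(im,tuple(map(int,p[0])),tuple(map(int,p[1])),(255,0,0) if z<.03 else (255,0,255),1)
    out.append(im)
cv2.imwrite("pics/z2.png",np.hstack(out))
E
```

```text
time: 7.75
position: [0.5352, 0.0081, 0.1078]
ee_rot: [-2.078, -2.356, 0.0]
ft_force: [-3.1, 1.0, 7.0]
finger_gap: 0.0008
time: 8.65
position: [0.558, 0.011, 0.1081]
ee_rot: [2.078, 2.355, 0.002]
ft_force: [0.4, 0.4, 6.0]
finger_gap: 0.0005
time: 9.35
position: [0.5569, -0.153, 0.1677]
ee_rot: [2.082, 2.352, -0.001]
ft_force: [-0.2, 0.5, 0.7]
finger_gap: 0.0009
top ptr 35 [37.4 14.3 31. ]
top mark 19 [63.3 14.4 27. ]
side ptr 6 [39.3 14.5 31. ]
side mark 13 [60.1 16.  27. ]
9.45 [ 0.55683318 -0.14948027  0.1674604 ] [-0.97931049  0.52771403  0.25447935]
```

View pics/z2.png

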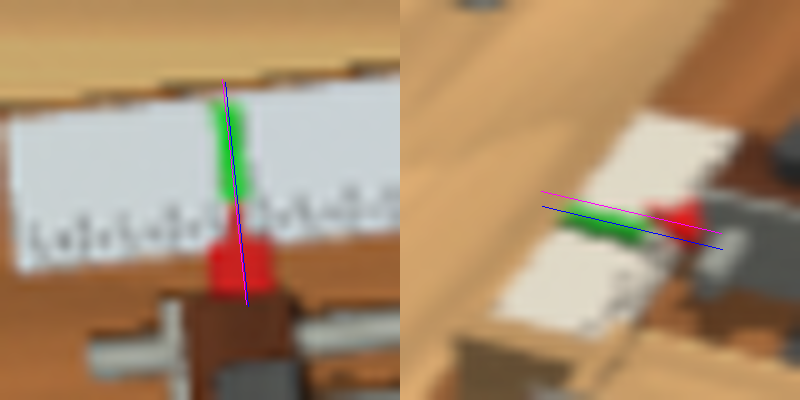

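The top view shows the red tip at (236,208) and the green bar at (231,150), both on the same jig-x line to within about 0.5 mm. The side view agrees, and the hand is clear.

```bash
python3 -c "
from h import *
o=bot.get_obs();print(o['time'],o['position'],o['ft_force'],abs(o['dq']).max());print(bot.hand_in())"
```

```text
9.55 [ 0.5570287  -0.14818993  0.16752082] [-0.32423589 -0.46112436 -0.2545499 ] 0.009415281044380806
the job is handed in; nothing more can be done
None
```

I rolled the wheel away from the robot in three light strokes (26, 26 and 22 mm) with the closed fingertips. That closed the gap by about 15 mm. I then moved the hand clear and handed the job in at 9.6 s of the 48 s allowed.

- **Top camera:** in the last check the pointer was at jig y = 14.3 mm and the mark at 14.4 mm, so they are in line to within about 0.5 mm.
- **Side camera:** it read 14.5 mm against 16.0 mm. That uses an assumed mark height of 27 mm. With a height of about 25–26 mm the two cameras roughly agree, and even the 1.5 mm difference is inside the 3 mm limit.
- **Forces:** the highest I read was about 8 N on the tool, sampled at the ends of moves.
- **Bystanders:** the hand touched only the wheel as far as I could tell. I didn't re-measure the positions of the loose things at the end.

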